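Bring the thrust ball to the turntable bearing

ROBOT

A 6-joint arm with a two-finger parallel gripper is mounted at the origin on the work surface. World frame = base frame: x ahead of the robot, y to its left, z up, the work surface at z = 0. Lengths are in mm, angles in rad, forces in N, time in s.
With the tool pointing down it reaches from about 275 to 750 mm from the base axis. Payload 10.2 kg.
Tool frame: the origin (TCP) lies at the very end of the fingers, on their centre line; the grasp point (between the pads) lies bot.hold_point_z behind it (bot.hold_point_z is the distance from the TCP to the grasp point, in mm); x points along the fingers, y is the direction in which the jaws open and shut, and the axes are right-handed (so a half turn about x gives the same grasp; the last joint's range is limited). The gripper opens to 88 mm and grips with 3 to 60 N. Pads are 18 mm wide; open, the fingers measure 123 mm over their backs; the gripper's body (75 mm by 187 mm) begins 45 mm behind the grasp point.
Start: joints at [1.056, 0.313, 1.498, -0, 1.331, -0.223], TCP at [151.043, 502.809, 211.72] pointing down, gripper open.
Joint ranges: [-2.94, 2.94], [-0.97, 2.17], [0.19, 2.56], [-1.23, 4.37], [0.02, 3.11], [-2.88, 2.88]. Speed limits (rad/s): [2.39, 2.39, 3.01, 3.14, 3.14, 3.14].

INTERFACE

Orientations are given as a unit quaternion [x, y, z, w].
In Python, from bench import bot, hand, kinematics, telemetry, read_camera, camera_model, ticket, boxes_of, outline_of, place_of gives the robot as it stands. The module is installed in compiled form; this text tells all that it offers. Calls block until the motion is done:
- bot.movep(position, orientation): joint-space move of the TCP to a pose.
- bot.move_linear(position, attitude=None, rate=150, f_stop=None): straight line of the TCP; attitude=None keeps the orientation; rate is the mean speed in mm/s. With f_stop (N) it stops when the force on the tool has changed by that much, and returns True; else False.
- bot.goto_joints(angles): joint-space move.
- hand.set_gripper(opening): finger opening in mm; the grip force is fixed at half the most; returns when the fingers have stopped.
- bot.hold(seconds).
- kinematics.inverse_kinematics(position, orientation): joint angles nearest the present ones, or None.
- telemetry.observe(): the state.
- read_camera(name): name is "scene" or "top" or "wrist"; returns the picture (480x640x3 uint8, blue, green, red); there is no depth.
- camera_model(name): a dict with "camera_matrix" (3x3 intrinsics, pixels), "R" (3x3) and "t" (3): a world point X has camera coordinates R X + t. Camera axes: x right, y down, z forward; pixel columns grow to the right and rows downward; lengths in mm; the calibration is good to about 2 mm. A picture is of the moment at which its call begins: read the wrist's pose just before it. camera_model takes no time and is no camera call; for the wrist camera it gives the pose at the moment of the call.
A pose or a line that the arm cannot do raises bot.Unreachable and nothing moves.
- ticket.sign_off(): hands the job in, once; it reports no verdict.
Trained networks look in the newest picture that a camera, given by its name, has taken for a name from the list of things; names that differ only in an ending like _2 or _b are one class to them, and where a whole thing is asked for, a point or a joint stands for the part that bears it (a point fixed in the world has none). Each returns a list of dicts, best first, with "conf" (0 to 1); they miss things now and then, are a little off and sometimes report something else, mostly with a low value. They report only what shows in the picture. A call takes as long as a camera call. They do not tell look-alikes from the thing itself.
- boxes_of(name, camera): "rect" ([centre column, centre row, width, height] in pixels, round what is visible of it).
- outline_of(name, camera): "pixels" (480x640 bool, what is visible of it) and "rect" ([centre column, centre row, width, height] in pixels, round what is visible of it).
- place_of(name, camera): "pixel" ([column, row] in pixels: a listed point, or the origin of a listed thing).
The state is a dict: "clock": time; "joint_positions": joint angles; "dq": joint speeds; "joint_torque": joint torques, N m; "position": TCP position; "tcp_rot": TCP orientation; "ft_force": force on the tool from outside, world axes, zero at the start; "moment": the same for the moment, N m; "width": finger opening in mm.
Only numpy, scipy, OpenCV 4.12 (cv2) and the standard library are available. Lean on these libraries where they do the work, as an engineer would, in place of code of your own. Each camera call takes 0.05 s, during which the arm holds its last target.

TASK

The turntable's platter is off: lift the dust cap off the bearing tube and set it down upright in the shallow tray. Then pick up the small metal dish by its two flats and, keeping it level so that the loose steel ball stays in the middle, turn it a quarter turn and carry it to the left side of the tube, until its pouring lip points straight across at the tube and the tip of the lip is just above the tube's mouth. Do not touch the ball, leave the cup, the headshell, the stylus guard and the tweezers alone, do not let the dish touch the turntable, and finish holding the dish there, still and level, ready to tip.

Things in the scene. Friction and masses are not known exactly. Their poses are not given: they have to be found in the camera images.
- turntable: Turntable, platter off, fixed; origin on the counter under the bearing tube's axis, x away from the robot, y left (turned up to 7 degrees). Flat deck 66 mm above the counter, reaching 160 mm from the tube to left, front and back, 235 mm right. Motor pulley at (110, 115) mm, 25 mm above the deck; tonearm along x at y = -185 mm, up to 65 mm above the deck.
- well (a point): Centre of the open upper mouth of the turntable's upright brass bearing tube (34 mm outside, 17 mm bore), 34 mm above the deck. Axes as the turntable: +y is its left side, where the dish must end. A steel collar, 46 mm across, goes round its foot to 10 mm above the deck.
- cap_mid (a point): Middle, half-way up, of the loose black plastic dust cap over the bearing tube: round cup shape 48 mm across, 34 mm tall, closed end up, z its axis, about 45 g. Its lower edge, 17 mm below this point, rests on the collar, 10 mm above the deck. The tube reaches 24 mm up inside it with 3 mm of play: lift it straight up.
- tray_floor (a point): Centre of the inner floor of the shallow open grey plastic tray, empty, loose on the counter (350 g): 120 mm along its x, 160 mm along its y, 36 mm tall, walls and floor 4 mm, rim standing out 6 mm all round. This point is 4 mm above the counter.
- dish_mid (a point): Middle of the loose aluminium ball dish (about 130 g), on its axis 22 mm above its underside, at the height to grip. Round, 60 mm across, 32 mm tall, on a foot 42 mm across and 10 mm high. Two flats 30 mm long along x, 12 to 32 mm above the underside, 62 mm apart, face its +y and -y. x points along the pouring lip, z up. It starts on the counter left of the turntable.
- dish_lip (a point): Tip of the dish's pouring lip, an open spout about 24 mm wide; 44 mm from the dish's axis along the dish's x, 4.3 mm lower than dish_mid. Axes as the dish.
- ball_mid (a point): Centre of the polished steel ball, 14 mm across, 11 g, loose in the middle of the dish, 20 mm above the dish's underside. The dish inside is 26 mm in radius; its floor rises by 2 degrees near the middle, 6 beyond 9 mm, 14 beyond 18 mm. The ball is free to roll: a tilt over some 5 degrees, a jerk or a fast start or stop sends it off the middle.
- cup: Blue ceramic cup, 76 mm across and 75 mm tall, origin under its centre. Leave alone.
- headshell: Small silver headshell with cartridge, 60 x 35 x 25 mm, origin under its centre. Leave alone.
- guard: Small whitish silicone stylus guard, 24 x 20 x 15 mm, origin under its centre. Leave alone.
- tweezers: Three steel tweezers, 125 mm long, on a black plastic rest 50 x 75 x 10 mm, origin under its centre; the tweezers lie along its x. Leave alone.
Not all that is in view belongs to the job. What is shaped like the part that bears cap_mid but blue is not meant.

How it is judged (in metres and radians):
On the way, in this order (a step that is already met when the one before it is completed fails the run):
1. the dust cap stands upright in the tray, released (x of cap_mid in the frame of tray_floor between -0.045 and 0.045 m and y of cap_mid in the frame of tray_floor between -0.065 and 0.065 m and z of cap_mid in the frame of tray_floor below 0.022 m and angle between cap_mid's own z axis and vertical below 0.15 rad and contact force between cap and the fingers below 0.1 N), for 0.2 s.
2. the dish is held off the counter with the ball in its middle (height (world z) of dish_mid above 0.05 m and contact force between dish and the fingers above 1 N and horizontal distance between ball_mid and dish_mid below 0.012 m), for 0.2 s.
At the end, for the whole second after the job is handed in: Cap upright in tray. Dish held left of the tube, clear of the turntable, still, level (0.06 rad), lip pointing at the tube (0.3 rad), lip tip within 18 mm of the tube axis and 6 to 50 mm above its mouth, ball at rest within 8 mm of the dish middle (x of cap_mid in the frame of tray_floor between -0.045 and 0.045 m and y of cap_mid in the frame of tray_floor between -0.065 and 0.065 m and z of cap_mid in the frame of tray_floor below 0.022 m and angle between cap_mid's own z axis and vertical below 0.15 rad and contact force between dish and the fingers above 1 N and contact force between dish and turntable below 0.1 N and horizontal distance between dish_lip and well below 0.018 m and z of dish_lip in the frame of well between 0.006 and 0.05 m and y of dish_mid in the frame of well above 0.02 m and angle between the x axis of dish_mid and the y axis of well, either way round below 0.3 rad and angle between dish_mid's own z axis and vertical below 0.06 rad and linear speed of dish below 0.02 m/s and horizontal distance between ball_mid and dish_mid below 0.008 m and linear speed of ball below 0.04 m/s and z of ball_mid in the frame of dish_mid between -0.006 and 0.003 m); the arm keeps its last pose, push and grip.
It fails at once if the dish is tipped by more than 0.17 rad or the ball strays more than 15 mm from its middle (distance between ball_mid and dish_mid above 0.015 m or angle between dish_mid's own z axis and vertical above 0.17 rad).
It fails at once if the gripper touches the ball (contact force between ball and the fingers above 0.2 N).
It fails at once if the dish touches the turntable (contact force between dish and turntable above 1 N).
It fails at once if the cap is dropped from a height (contact force between cap and anything else below 0.01 N and linear speed of cap above 0.7 m/s).
It fails at once if a bystander is moved by more than 15 mm (distance of any of cup, headshell, guard, tweezers from where it was at the start of the episode above 0.015 m).
It also fails if it takes over 61 s, if anything falls off the work surface, if the arm or the gripper's body presses on something with over 40 N, if the wrist force passes 120 N, or if a joint passes its speed limit or range.

## Working session

There is one attempt and no reset: what is moved stays moved. The work goes in short steps, each a Python script; the robot and the scene stay as the last script left them, time stands still between calls to the robot, and variables do not carry over. Pictures are saved under pics/ and viewed, and the job is handed in when it is done.

```bash
mkdir -p pics; ls; python3 - <<'E'
from bench import *
import cv2
s=telemetry.observe();print({k:(s[k] if not hasattr(s[k],'tolist') else s[k].tolist()) for k in s}); print(bot.hold_point_z)
for n in ["scene","top","wrist"]:
    cv2.imwrite(f"pics/a_{n}.png",read_camera(n))
    m=camera_model(n);print(n,m)
print(telemetry.observe()['clock'])
E
```

```text
pics
{'clock': 0.0, 'joint_positions': [1.0556065359297728, 0.3134288926093232, 1.4984149730443386, -2.0451974768873282e-05, 1.3310042992583668, -0.22341089758119997], 'dq': [0.00047574658625114245, 0.0012340857843993016, -0.000954845672036349, -0.0006412529545354655, 0.00039262838088271665, -0.0006835642871239099], 'joint_torque': [0.0009418576519237831, -40.22061467170715, -25.22792637348175, 0.06949388422071934, 0.03515545162372291, -5.479309379552433e-05], 'position': [150.902919663838, 502.5576139839809, 211.18021588663444], 'tcp_rot': [0.10237564809629081, 0.6997489741215038, -0.10320864456406637, 0.6994416169917369], 'ft_force': [0.702640915110219, -0.2603256075317886, -0.44402373420139934], 'moment': [-0.034987548897308436, -0.024505453985918316, 0.003339479182508689], 'width': 87.77957218994497}
18.700000000000003
scene {'camera_matrix': array([[506.83612432,   0.        , 315.85417079],
       [  0.        , 506.83612432, 230.20976841],
       [  0.        ,   0.        ,   1.        ]]), 'R': array([[-5.99446408e-01,  8.00414863e-01, -2.26721716e-04],
       [ 6.69946655e-
[... 276 characters left out ...]
20936],
       [  0.        ,   0.        ,   1.        ]]), 'R': array([[-0.00882515, -0.99991885, -0.00918793],
       [-0.99730913,  0.00947011, -0.07269677],
       [ 0.07277788,  0.00852165, -0.99731177]]), 't': array([  73.73060401,  580.33770461, 1826.3414786 ])}
wrist {'camera_matrix': array([[417.89000673,   0.        , 318.71543355],
       [  0.        , 417.89000673, 238.26336253],
       [  0.        ,   0.        ,   1.        ]]), 'R': array([[ 2.86565043e-01,  9.58060372e-01, -8.94246267e-04],
       [ 9.20424218e-01, -2.75048420e-01,  2.77790615e-01],
       [ 2.65894219e-01, -8.04281653e-02, -9.60641231e-01]]), 't': array([-525.07027097,  -38.75249575,  387.79198199])}
0.15
```

View pics/a_scene.png

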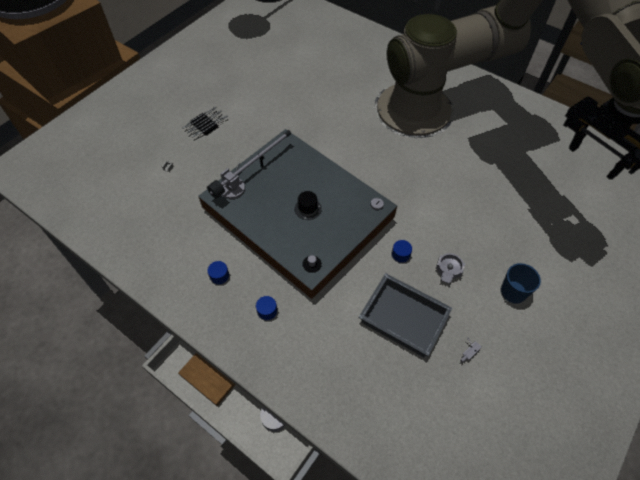

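View pics/a_top.png

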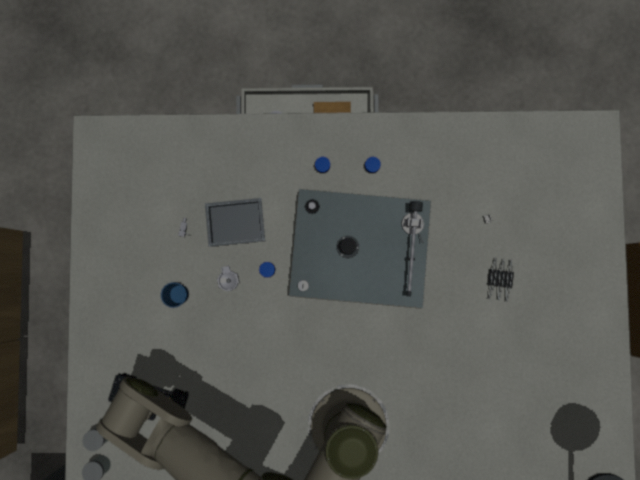

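View pics/a_wrist.png

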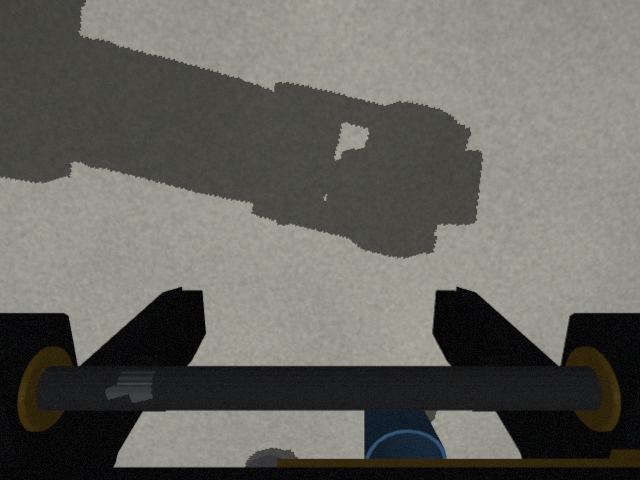

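```bash
cat > h.py <<'E'
from bench import *
import cv2, numpy as np
from scipy.spatial.transform import Rotation as Rn
def back(px,m,z):
    d=m['R'].T@np.linalg.solve(m['camera_matrix'],np.array([px[0],px[1],1.]))
    c=-m['R'].T@m['t']
    return c+d*(z-c[2])/d[2]
def proj(X,m):
    p=m['camera_matrix']@(m['R']@np.array(X,float)+m['t']);return p[:2]/p[2]
def quat(yaw):
    # tool x down, jaw axis y horizontal at angle yaw from world x
    x=np.array([0,0,-1.]);y=np.array([np.cos(yaw),np.sin(yaw),0]);z=np.cross(x,y)
    return Rn.from_matrix(np.c_[x,y,z]).as_quat()
def T(): return telemetry.observe()['clock']
E
python3 - <<'E'
from h import *
s=telemetry.observe();print(Rn.from_quat(s['tcp_rot']).as_matrix().round(3))
H=dict(turntable=0,well=100,cap_mid=93,tray_floor=4,dish_mid=22,dish_lip=17.7,ball_mid=20,cup=0,headshell=0,guard=0,tweezers=0)
for c in ["top","scene"]:
    m=camera_model(c)
    read_camera(c)
    for n,z in H.items():
        for r in place_of(n,c)[:3]:
            print(c,n,np.round(r['conf'],2),np.round(r['pixel'],1),back(r['pixel'],m,z).round(1))
print(T())
E
```

```text
[[-0.     0.288  0.958]
 [-0.001  0.958 -0.288]
 [-1.    -0.001 -0.   ]]
top turntable 0.63 [344.3 247.6] [534.8   2.9   0. ]
top well 0.86 [348.8 246.8] [532.3  -7.4 100. ]
top cap_mid 0.73 [349.1 244.9] [538.1  -8.6  93. ]
top cap_mid 0.72 [371.2 161. ] [784.  -76.4  93. ]
top cap_mid 0.68 [321.9 161. ] [785.5  68.3  93. ]
top dish_mid 0.57 [226.5 282.2] [432.7 359.8  22. ]
top dish_lip 0.75 [223.7 266.2] [481.  369.1  17.7]
top cup 0.94 [179.1 294.7] [395.8 508.1   0. ]
top headshell 0.66 [500.  276.4] [ 442.8 -469.3    0. ]
top headshell 0.62 [183.3 228.8] [597.2 496.8   0. ]
top guard 0.46 [489.4 220.3] [ 614.3 -442.1    0. ]
top tweezers 0.8 [498.3 276.1] [ 443.7 -464.2    0. ]
scene turntable 0.96 [309.6 222.8] [529.3   0.6   0. ]
scene well 0.6 [305.6 198. ] [529.9 -10.  100. ]
scene cap_mid 0.74 [306.1 204.9] [5.417e+02 5.000e-01 9.300e+01]
scene cap_mid 0.71 [266.2 303.6] [802.7  91.7  93. ]
scene cap_mid 0.67 [221.4 272.4] [804.2 -37.9  93. ]
scene tray_floor 0.71 [405.7 321.3] [616.8 345.2   4. ]
scene dish_lip 0.61 [446.  280.4] [475.6 369.2  17.7]
scene dish_lip 0.29 [201.2 128.7] [ 464.2 -447.    17.7]
scene ball_mid 0.56 [450.5 263.8] [430.3 356.1  20. ]
scene ball_mid 0.52 [306.8 223.6] [546.2   4.7  20. ]
scene cup 0.93 [516.1 293.8] [396.6 519.3   0. ]
scene headshell 0.65 [471.7 352.5] [590.6 501.6   0. ]
scene guard 0.65 [167.  168.1] [ 621.8 -432.5    0. ]
scene guard 0.52 [450.3 266.5] [424.7 357.5   0. ]
scene tweezers 0.89 [206.1 128.1] [ 443.1 -451.9    0. ]
1.35
```

The candidates for the cap, in top-view pixels, are:
- black cap on the tube at (348,246)
- blue look-alikes at (322,165), (372,165) and (267,270)

I choose the black one. The dish is at (228,280) with its lip pointing away from the robot, and the tray is at (235,222). Next I'll take close looks with the wrist camera.

```bash
python3 - <<'E'
from h import *
m=camera_model("wrist");s=telemetry.observe();Q=Rn.from_quat(s['tcp_rot']).as_matrix();p=np.array(s['position'])
c=-m['R'].T@m['t'];print("cam in tool",(Q.T@(c-p)).round(1),"fwd in tool",(Q.T@m['R'][2]).round(3), "tcp px",proj(p,m))
t=cv2.imread("pics/a_top.png");cv2.imwrite("pics/b_crop.png",cv2.resize(t[130:330,150:450],(750,500),interpolation=cv2.INTER_CUBIC))
for (P,yaw) in [((534,-6,250),np.pi/2),((534,-6,80),np.pi/2),((534,-6,80),-np.pi/2),((617,345,10),np.pi/2),((431,358,3),1.78),((431,358,3),-1.36),((532,38,115),0.2),((532,38,115),-np.pi+.1)]:
    q=kinematics.inverse_kinematics(np.array(P,float),quat(yaw));print(P,yaw,None if q is None else np.round(q,2))
E
```

```text
cam in tool [-171.5    0.4  -71.1] fwd in tool [0.961 0.    0.278] tcp px [317.6810094 284.9482387]
(534, -6, 250) 1.5707963267948966 [-0.23  0.31  1.4  -0.    1.43 -1.8 ]
(534, -6, 80) 1.5707963267948966 [-0.23  0.47  1.64 -0.    1.03 -1.8 ]
(534, -6, 80) -1.5707963267948966 [-0.23  0.47  1.64 -0.    1.03  1.34]
(617, 345, 10) 1.5707963267948966 [ 0.34  0.9   1.06 -0.    1.18 -1.23]
(431, 358, 3) 1.78 [ 0.48  0.63  1.6  -0.    0.9  -1.3 ]
(431, 358, 3) -1.36 [ 0.48  0.63  1.6  -0.    0.9   1.84]
(532, 38, 115) 0.2 [-0.15  0.43  1.6  -0.    1.11 -0.35]
(532, 38, 115) -3.041592653589793 None
```

View pics/b_crop.png

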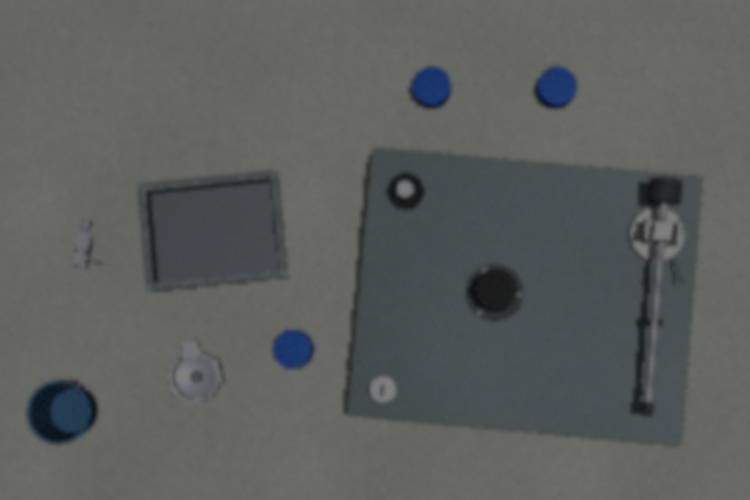

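```bash
python3 - <<'E'
from h import *
bot.movep([520,-6,230],quat(np.pi/2))
print(T())
m=camera_model("wrist");im=read_camera("wrist");cv2.imwrite("pics/c_cap.png",im)
np.savez("c.npz",K=m['camera_matrix'],R=m['R'],t=m['t'])
for n,z in dict(cap_mid=93,well=100,turntable=0).items():
    for r in place_of(n,"wrist")[:3]: print(n,round(r['conf'],2),np.round(r['pixel']),back(r['pixel'],m,z).round(1))
print(T(),telemetry.observe()['position'])
E
```

```text
3.6
cap_mid 0.84 [591. 143.] [466.1 191.1  93. ]
cap_mid 0.63 [385. 433.] [718.   54.6  93. ]
cap_mid 0.63 [249. 432.] [717.8 -66.3  93. ]
turntable 0.72 [322. 206.] [532.8  -1.4   0. ]
3.8 [519.99163005  -5.55956083 230.01097162]
```

View pics/c_cap.png

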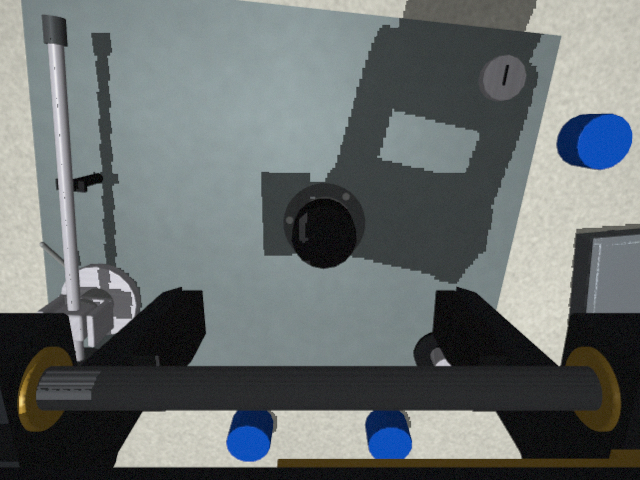

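The wrist view shows the black cap's top face centred near (323,233). The deck's left edge runs from (560,37) to (497,300).

```bash
python3 - <<'E'
from h import *
d=np.load("c.npz");m=dict(camera_matrix=d['K'],R=d['R'],t=d['t'])
im=cv2.imread("pics/c_cap.png")
g=im.max(axis=2);mask=((g<22)&(np.arange(480)[:,None]<280)).astype(np.uint8)
n,l,s,c=cv2.connectedComponentsWithStats(mask)
i=1+np.argmax(s[1:,4]);print(s[i],c[i])
cn=max(cv2.findContours((l==i).astype(np.uint8),0,1)[0],key=len);
print("top/bottom row, l/r",cn[:,0].min(0),cn[:,0].max(0))
print("cap top",back((323,233),m,110).round(1))
a,b=back((560,37),m,66),back((497,300),m,66);print(a,b,"yaw from edge",np.arctan2((b-a)[1],(b-a)[0]))
a2,b2=back((350,12),m,66),back((550,35),m,66);v=b2-a2;print("front edge yaw",np.arctan2(v[1],v[0])-np.pi/2,b2)
# expected projections for a cap at given xy
for X in [(531,-7),(534,-6)]:
  P=[proj((X[0]+24*np.cos(t),X[1]+24*np.sin(t),z),m) for z in (110,76) for t in np.linspace(0,6.3,60)]
  P=np.array(P);print(X,P[:60].min(0),P[:60].max(0),P.min(0),P.max(0))
E
```

```text
[ 292  199   64   69 2994] [324.9261857  233.35337341]
top/bottom row, l/r [292 199] [355 267]
cap top [529.3  -1.9 110. ]
[391.98879404 171.78085398  66.        ] [601.89266085 150.86461395  66.        ] yaw from edge -0.09931889668697273
front edge yaw -0.10082377194073744 [390.66524287 164.23318811  66.        ]
(531, -7) [282.82541165 202.62574702] [349.07743234 266.38153252] [282.82541165 194.15102544] [349.07743234 266.38153252]
(534, -6) [284.29262292 206.78315055] [350.36264714 270.18868163] [284.29262292 197.91802248] [350.36264714 270.18868163]
```

```bash
python3 - <<'E'
from h import *
bot.movep([532,-2,150],quat(np.pi/2))
m=camera_model("wrist");im=read_camera("wrist");cv2.imwrite("pics/d_cap.png",im)
np.savez("d.npz",K=m['camera_matrix'],R=m['R'],t=m['t'])
print(T())
E
```

```text
4.2667
```

View pics/d_cap.png

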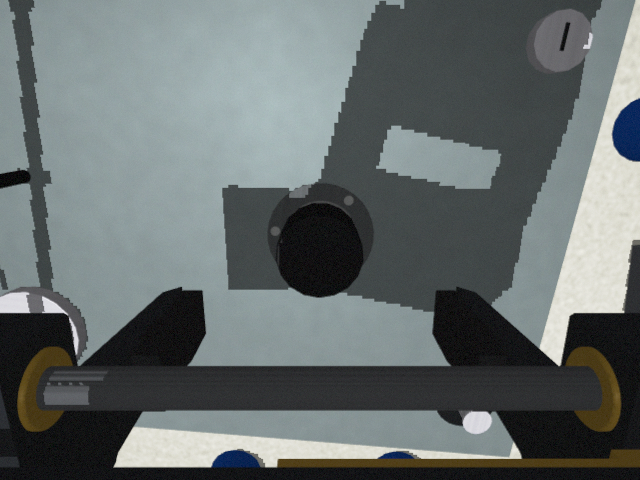

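Here the cap's top face spans about columns 276–364 and rows 207–297, so its centre is near (320,252). That lies midway between the fingers.

```bash
python3 - <<'E'
from h import *
d=np.load("d.npz");m=dict(camera_matrix=d['K'],R=d['R'],t=d['t'])
im=cv2.imread("pics/d_cap.png");g=im.max(axis=2)
mask=((g<30)&(np.arange(480)[:,None]<300)).astype(np.uint8);mask[:,:240]=0;mask[:,400:]=0
n,l,s,c=cv2.connectedComponentsWithStats(mask);i=1+np.argmax(s[1:,4]);print(s[i])
b=s[i];u=b[0]+b[2]/2;vb=b[1]+b[3]
print(back((u,250),m,110).round(1))
for x in (528,530,532,534):
  P=np.array([proj((x+24*np.cos(t),-2+24*np.sin(t),110),m) for t in np.linspace(0,6.3,60)]);print(x,P.min(0).round(1),P.max(0).round(1))
P=np.array([proj((530+33*np.cos(t),-2+23*np.sin(t),66),m) for t in np.linspace(0,6.3,60)])
E
```

```text
[ 277  203   86   94 6263]
[529.  -1. 110.]
528 [273.  203.9] [363.2 289.9]
530 [273.1 207.7] [363.1 293.3]
532 [273.2 211.4] [362.9 296.7]
534 [273.3 215.2] [362.8 300. ]
```

```bash
python3 - <<'E'
from h import *
q=quat(np.pi/2)
print(bot.move_linear([532,-1,79],q,rate=100,f_stop=8))
s=telemetry.observe();print(s['position'],s['ft_force'])
cv2.imwrite("pics/e_pre.png",read_camera("wrist"))
hand.set_gripper(44)
s=telemetry.observe();print(s['width'],s['ft_force'],s['position'],s['clock'])
bot.move_linear([532,-1,135],q,rate=50)
s=telemetry.observe();print(s['width'],s['ft_force'],s['position'],s['clock'])
bot.move_linear([532,-1,230],q,rate=150)
cv2.imwrite("pics/e_lift.png",read_camera("wrist"))
E
```

```text
False
[532.45452659  -1.12674315  79.75181658] [-0.07073697  0.49610842 -0.06806278]
45.30581676805506 [-0.51025394 -0.95971788  1.94860944] [532.05499163  -1.08541933  79.11720937] 5.9083
45.271023607924775 [-0.22384244  0.13077566 -0.47186944] [531.83118549  -0.96701966 134.67144761] 7.175
```

View pics/e_lift.png

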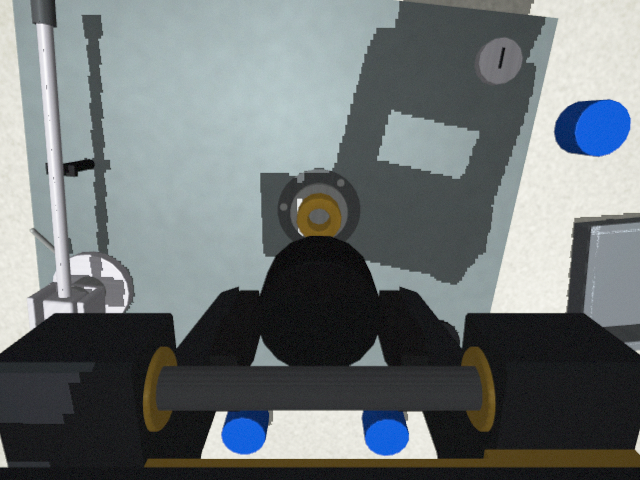

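Cap lifted, and the brass tube mouth shows at (319,217). I'll locate the tray from the fixed cameras.

```bash
python3 - <<'E'
from h import *
m=camera_model("wrist");print("well",back((319,217),m,100).round(1))
s=telemetry.observe();print(s['position'],s['width'])
m=camera_model("top");read_camera("top")
for r in outline_of("tray_floor","top")[:2]:
    cs=max(cv2.findContours(r['pixels'].astype(np.uint8),0,2)[0],key=cv2.contourArea)
    rr=cv2.minAreaRect(cs);print(r['conf'],rr);B=cv2.boxPoints(rr)
    W=np.array([back(b,m,36) for b in B]);print(W.round(0).tolist(),W.mean(0).round(1))
for n,z in dict(dish_mid=22,dish_lip=17.7,ball_mid=20,well=100).items():
    for r in place_of(n,"top")[:2]: print(n,r['conf'],back(r['pixel'],m,z).round(1))
# manual corners in top: from crop
C=[(138,183),(277,171),(287,278),(149,290)]
W=np.array([back((150+x/2.5,130+y/2.5),m,36) for x,y in C]);print(W.round(0).tolist(),W.mean(0).round(1),T())
E
```

```text
well [ 5.308e+02 -3.000e-01  1.000e+02]
[531.53381661  -0.91119961 228.81870735] 45.30877009467099
0.56 ((234.37625122070312, 222.2376251220703), (43.82908630371094, 57.17685317993164), 84.4006576538086)
[[671.0, 427.0, 36.0], [686.0, 255.0, 36.0], [554.0, 242.0, 36.0], [539.0, 413.0, 36.0]] [612.8 334.2  36. ]
dish_mid 0.8 [440.1 353.8  22. ]
dish_lip 0.85 [470.4 368.8  17.7]
well 0.55 [528.   -3.9 100. ]
[[671.0, 423.0, 36.0], [684.0, 254.0, 36.0], [555.0, 243.0, 36.0], [542.0, 409.0, 36.0]] [612.9 332.   36. ] 8.3083
```

```bash
python3 - <<'E'
from h import *
q=quat(np.pi/2+0.08)
bot.movep([613,334,110],q)
print(bot.move_linear([613,334,18],q,rate=120,f_stop=6))
print(bot.move_linear([613,334,6],q,rate=30,f_stop=4))
s=telemetry.observe();print(s['position'],s['width'],s['ft_force'])
hand.set_gripper(66)
bot.move_linear([613,334,120],q,rate=150)
bot.movep([560,334,260],q)
m=camera_model("wrist");im=read_camera("wrist");cv2.imwrite("pics/f_tray.png",im)
print(T())
cv2.imwrite("pics/f_scene.png",read_camera("scene")[200:400,300:600].repeat(2,0).repeat(2,1))
E
```

```text
False
True
[613.06277595 334.04316949   7.09917979] 45.630204220782545 [-0.54948089 -1.04471057  4.18883241]
13.0917
```

View pics/f_tray.png

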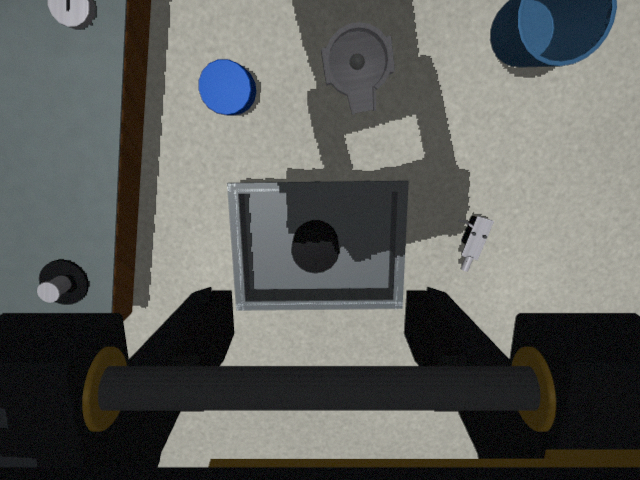

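View pics/f_scene.png

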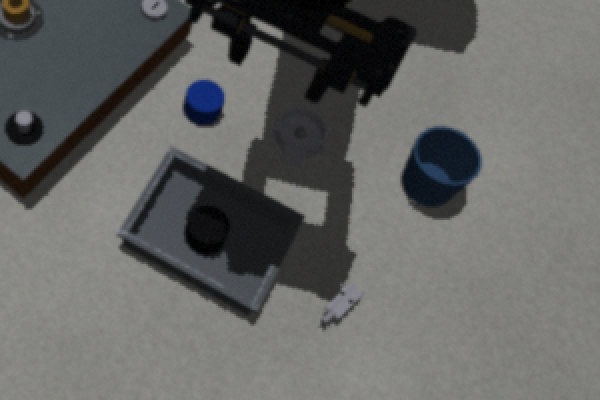

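The cap stands upright near the middle of the tray at (316,246). The dish is at (358,62) in this wrist view with its lip at (362,105). Next I'll look at the dish from closer.

```bash
python3 - <<'E'
from h import *
hand.set_gripper(88)
q=quat(np.pi/2+0.15)
bot.movep([430,358,170],q)
bot.hold(0.2)
m=camera_model("wrist");im=read_camera("wrist");cv2.imwrite("pics/g_dish.png",im)
np.savez("g.npz",K=m['camera_matrix'],R=m['R'],t=m['t'])
for n,z in dict(dish_mid=22,dish_lip=17.7,ball_mid=20).items():
    for r in place_of(n,"wrist")[:2]: print(n,r['conf'],np.round(r['pixel'],1),back(r['pixel'],m,z).round(1))
print(T())
E
```

```text
dish_mid 0.72 [316.5 216. ] [435.2 357.   22. ]
dish_lip 0.7 [320.7 267.5] [478.8 367.   17.7]
ball_mid 0.63 [317.8 215.8] [435.4 358.1  20. ]
14.7333
```

View pics/g_dish.png

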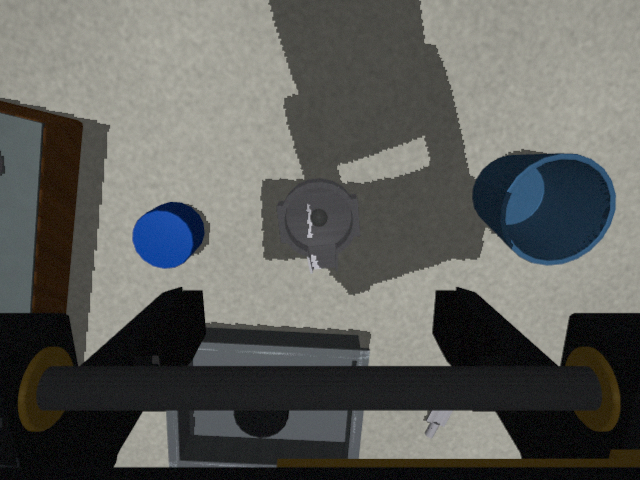

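```bash
python3 - <<'E'
from h import *
im=cv2.imread("pics/g_dish.png")
d=np.load("g.npz");m=dict(camera_matrix=d['K'],R=d['R'],t=d['t'])
c=im[165:285,260:380];c=cv2.convertScaleAbs(cv2.resize(c,(600,600),interpolation=cv2.INTER_CUBIC),alpha=2.2)
def P(p):
    x,y=proj(p,m);return (int((x-260)*5),int((y-165)*5))
for yaw,col in((0.226,(0,255,0)),):
  D=np.array([435.2,357.3]);e=np.array([np.cos(yaw),np.sin(yaw)]);f=np.array([-e[1],e[0]])
  for s in(-1,1):
    a=D+s*31*f-15*e;b=D+s*31*f+15*e
    cv2.line(c,P((*a,32)),P((*b,32)),col,1)
  cv2.circle(c,P((*(D+44*e),17.7)),4,col,1);cv2.circle(c,P((*D,20)),4,(0,0,255),1)
  pts=np.array([P((*(D+30*np.array([np.cos(t),np.sin(t)])),32)) for t in np.linspace(0,6.28,60)]);cv2.polylines(c,[pts],True,(255,255,0),1)
cv2.imwrite("pics/g_crop.png",c)
E
```

```text
(no output)
```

View pics/g_crop.png

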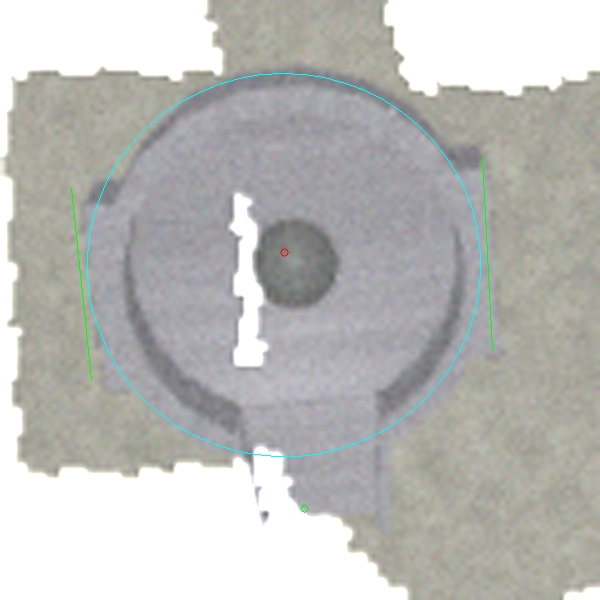

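```bash
python3 - <<'E'
from h import *
q=quat(np.pi/2+0.24)
bot.move_linear([436.5,358.5,110],q,rate=100)
print(bot.move_linear([436.5,358.5,30],q,rate=80,f_stop=6))
print(bot.move_linear([436.5,358.5,5],q,rate=30,f_stop=6))
im=read_camera("wrist");cv2.imwrite("pics/h_pre.png",im)
s=telemetry.observe();print(s['position'],s['width'],s['clock'])
for w in (74,68,65):
    hand.set_gripper(w);s=telemetry.observe();print(s['width'],np.round(s['ft_force'],1),s['clock'])
im=read_camera("wrist");cv2.imwrite("pics/h_65.png",im)
E
```

```text
False
False
[436.62321022 358.57283388   5.21122071] 88.11451351998517 17.6667
74.00403977190787 [ 0.1 -0.3  0.5] 18.075
67.82750060231022 [-0.2 -0.5  0.2] 18.375
64.79215890847254 [ 0.3 -0.7 -0.1] 18.6333
```

View pics/h_65.png

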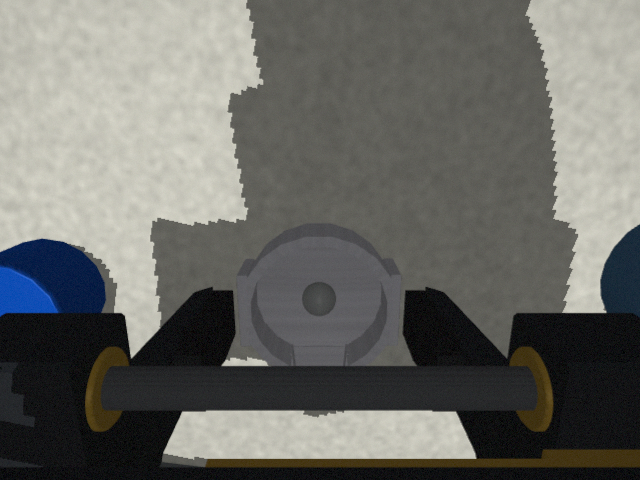

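The dish is centred between the fingers, with the ball in the middle at (319,299). I'll close, then lift slowly.

```bash
python3 - <<'E'
from h import *
q=quat(np.pi/2+0.24)
hand.set_gripper(62.5);s=telemetry.observe();print(s['width'],np.round(s['ft_force'],1),s['clock'])
hand.set_gripper(56);s=telemetry.observe();print(s['width'],np.round(s['ft_force'],1),s['clock'],s['position'])
im=read_camera("wrist");cv2.imwrite("pics/i_grip.png",im)
bot.move_linear([436.5,358.5,12],q,rate=15)
bot.hold(0.3)
im2=read_camera("wrist");s=telemetry.observe();print(s['width'],np.round(s['ft_force'],1),s['clock'],s['position'])
cv2.imwrite("pics/i_both.png",np.hstack([im[200:420,200:440],im2[200:420,200:440]]))
E
```

```text
62.53675660950182 [ 0.5 -0.3 -0.1] 18.9333
55.881797835951936 [-0.7  0.1  5.2] 19.2417 [436.8169441  358.64355517   5.42221117]
55.8193423269267 [ 0.  -0.2 -0.5] 20.2583 [436.46694224 358.48878434  11.95448043]
```

View pics/i_both.png

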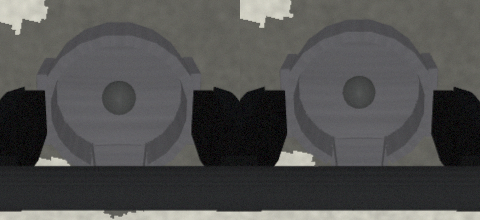

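```bash
python3 - <<'E'
from h import *
im=read_camera("wrist")[200:420,180:460]
cv2.imwrite("pics/j.png",cv2.convertScaleAbs(cv2.resize(im,(784,616)[:2],interpolation=cv2.INTER_CUBIC)[:600],alpha=1.8))
s=telemetry.observe();print(s['width'],np.round(s['ft_force'],1),s['moment'],s['clock'])
im=read_camera("scene")[150:330,380:560]
cv2.imwrite("pics/j_s.png",cv2.convertScaleAbs(cv2.resize(im,(600,600),interpolation=cv2.INTER_CUBIC),alpha=1.8))
E
```

```text
56.19822877111711 [-0.7 -0.   0.4] [ 0.01806129 -0.00263271  0.04693931] 20.3083
```

View pics/j.png

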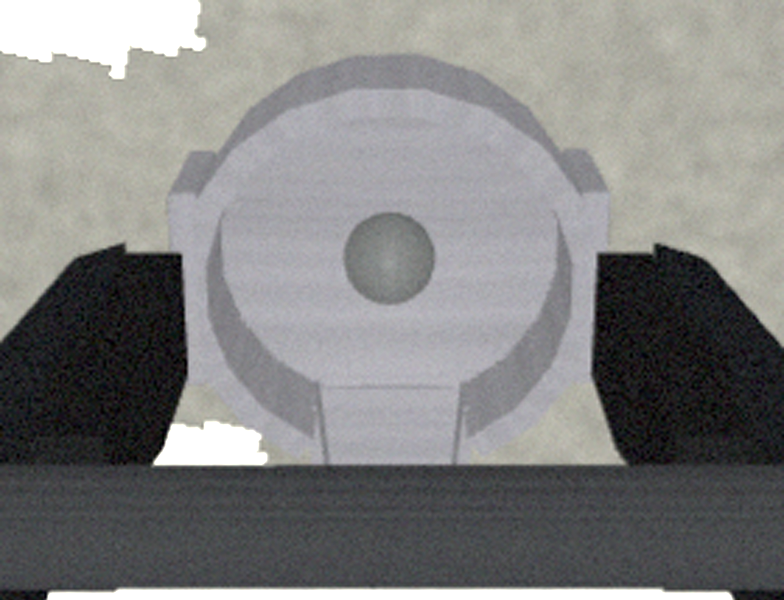

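View pics/j_s.png

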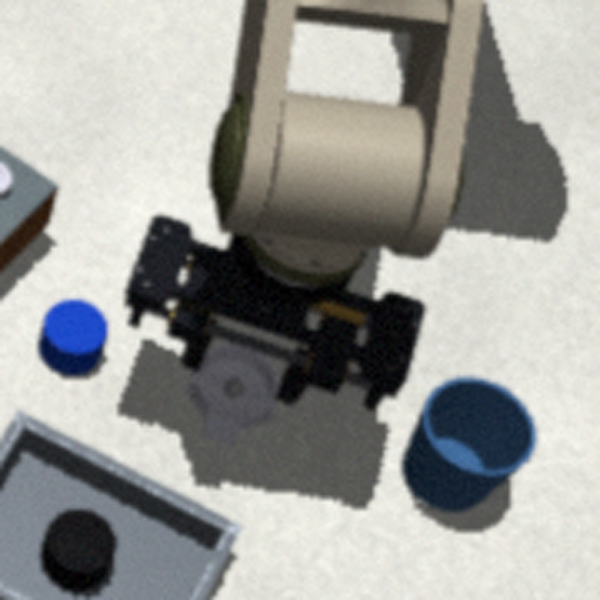

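```bash
python3 - <<'E'
from h import *
m=camera_model("wrist")
s=telemetry.observe();p=np.array(s['position']);Q=Rn.from_quat(s['tcp_rot']).as_matrix()
for dx in (-30,-18.7,-10,0):
  for dz in (-9,0,9):
    a=proj(p+Q@[dx,-28,dz],m);b=proj(p+Q@[dx,28,dz],m);print(dx,dz,((a-[180,200])*2.8).round(),((b-[180,200])*2.8).round())
im1=read_camera("wrist")
hand.set_gripper(50);s=telemetry.observe();print(s['width'],np.round(s['ft_force'],1),s['clock'],s['position'])
im2=read_camera("wrist")
o=np.vstack([im1[200:400,180:460],im2[200:400,180:460]])
cv2.imwrite("pics/k.png",cv2.convertScaleAbs(o.repeat(1,0),alpha=1.8))
E
```

```text
-30 -9 [174. 261.] [602. 262.]
-30 0 [177. 324.] [598. 324.]
-30 9 [180. 384.] [595. 385.]
-18.7 -9 [188. 229.] [587. 229.]
-18.7 0 [191. 288.] [584. 288.]
-18.7 9 [194. 345.] [581. 345.]
-10 -9 [198. 206.] [578. 207.]
-10 0 [200. 263.] [575. 263.]
-10 9 [203. 318.] [572. 318.]
0 -9 [208. 183.] [568. 184.]
0 0 [210. 237.] [565. 237.]
0 9 [212. 290.] [563. 290.]
50.21300363164202 [ 0.3 -0.5 -0.1] 20.7083 [436.49656666 358.4883777   11.9924159 ]
```

View pics/k.png

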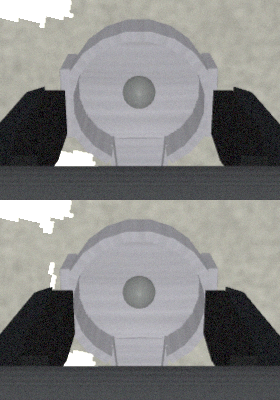

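```bash
python3 - <<'E'
import cv2,numpy as np
a=cv2.imread("pics/e_pre.png");b=cv2.imread("pics/e_lift.png")
o=np.hstack([a[180:400,120:520],b[180:400,120:520]]);cv2.imwrite("pics/l.png",cv2.convertScaleAbs(o,alpha=2.5))
E
```

```text
(no output)
```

View pics/l.png

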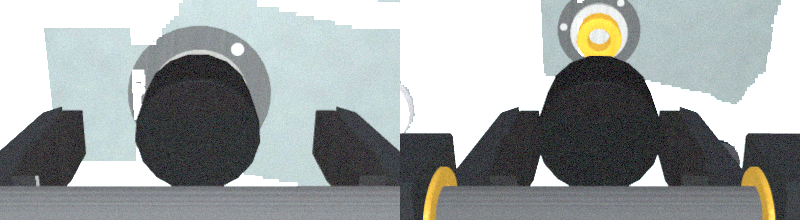

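The fingers closed to 50 mm without meeting the 62 mm flats. The visible fingertip scale (about 2.65 px/mm) puts their real ends about 27 mm above the reported TCP, so they closed over the dish's top. I'll open and probe downward gently with a force stop.

```bash
python3 - <<'E'
from h import *
q=quat(np.pi/2+0.24)
hand.set_gripper(88)
im=read_camera("wrist");cv2.imwrite("pics/m0.png",cv2.convertScaleAbs(im,alpha=1.6))
try:
    print(bot.move_linear([436.5,358.5,3],q,rate=40,f_stop=4))
    print(bot.move_linear([436.5,358.5,-12],q,rate=25,f_stop=4))
except Exception as e: print("EX",e)
s=telemetry.observe();print(s['position'],s['ft_force'],s['width'],s['clock'])
im=read_camera("wrist");cv2.imwrite("pics/m1.png",cv2.convertScaleAbs(im,alpha=1.6))
E
```

```text
False
False
[436.59247048 358.547732   -11.9255653 ] [-0.08860477 -0.67598268 -0.51650499] 88.40810966893706 22.6417
```

View pics/m1.png

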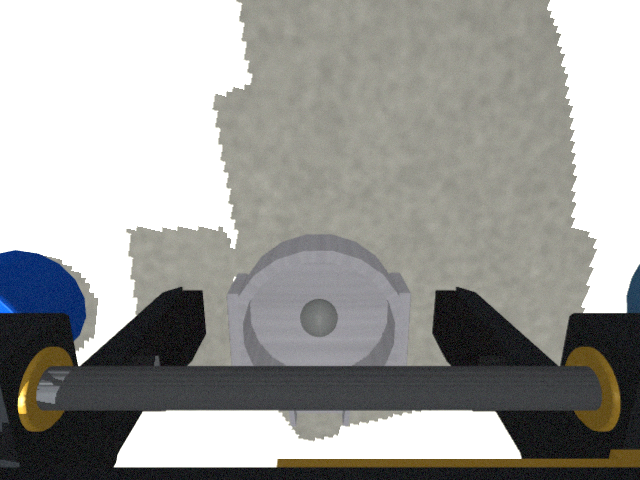

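Confirmed: TCP at z=−12 with no contact. The dish and ball are still centred at (319,318). I'll continue down to grip height.

```bash
python3 - <<'E'
from h import *
q=quat(np.pi/2+0.24)
r=bot.move_linear([436.5,358.5,-24],q,rate=20,f_stop=4)
s=telemetry.observe();z=s['position'][2];print(r,s['position'],s['ft_force'],s['clock'])
if r: bot.move_linear([436.5,358.5,z+2.5],q,rate=20)
for w in (68,65):
    hand.set_gripper(w)
im=read_camera("wrist");cv2.imwrite("pics/n.png",cv2.convertScaleAbs(im,alpha=1.6))
s=telemetry.observe();print(s['position'],s['ft_force'],s['width'],s['clock'])
E
```

```text
False [436.5744397  358.53579962 -23.94740571] [-0.34386831 -0.76865443 -0.88891803] 23.4417
[436.48634248 358.49537375 -24.00342346] [ 0.3722485   0.22909539 -0.23580814] 65.360431414564 24.2333
```

View pics/n.png

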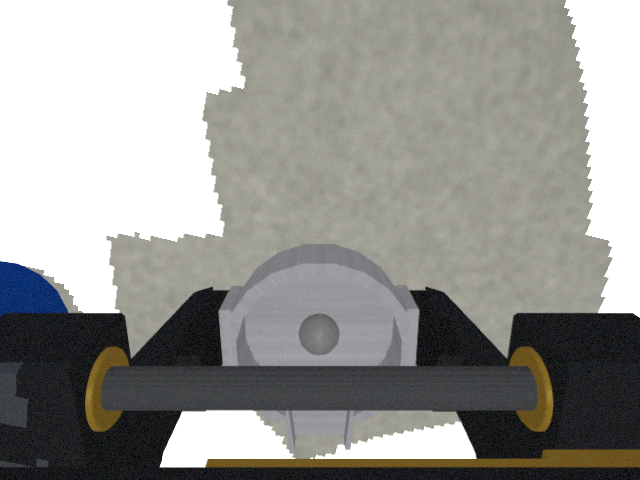

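```bash
python3 - <<'E'
from h import *
q=quat(np.pi/2+0.24)
for w in (63,58):
    hand.set_gripper(w);s=telemetry.observe();print(w,s['width'],np.round(s['ft_force'],1),s['clock'])
im=read_camera("wrist")
bot.hold(0.2)
bot.move_linear([436.5,358.5,-14],q,rate=15)
bot.hold(0.3)
im2=read_camera("wrist");s=telemetry.observe();print(s['width'],np.round(s['ft_force'],1),s['clock'],s['position'])
cv2.imwrite("pics/o.png",cv2.convertScaleAbs(np.hstack([im[220:460,180:460],im2[220:460,180:460]]),alpha=1.6))
E
```

```text
63 63.05972240826924 [-0.3  0.2  0.4] 24.475
58 61.7360464012747 [-0.3  0.3 -0.9] 24.6917
62.17501067823611 [ 0.6  0.2 -1.3] 26.1083 [436.47993643 358.50939633 -14.02826653]
```

View pics/o.png

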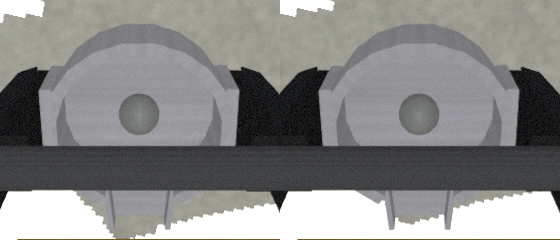

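The dish is held: width 62 mm, 1.3 N of weight, ball centred. I'll lift gently, then turn and carry it to a standoff left of the tube.

```bash
python3 - <<'E'
from h import *
q=quat(np.pi/2+0.24)
bot.move_linear([436.5,358.5,92],q,rate=40)
im1=read_camera("wrist");print(T())
th=-0.1;yt=np.array([-np.sin(th),np.cos(th)]);W=np.array([531.5,-0.7])
P=W+62*yt
bot.move_linear([*P,92],quat(th),rate=45)
s=telemetry.observe();print(s['width'],np.round(s['ft_force'],1),s['clock'],s['position'])
m=camera_model("wrist");np.savez("p.npz",K=m['camera_matrix'],R=m['R'],t=m['t'])
im2=read_camera("wrist");cv2.imwrite("pics/p_w.png",cv2.convertScaleAbs(im2,alpha=1.5))
cv2.imwrite("pics/p_both.png",cv2.convertScaleAbs(np.hstack([im1[220:460,180:460],im2[220:460,180:460]]),alpha=1.6))
t=read_camera("top");cv2.imwrite("pics/p_top.png",cv2.convertScaleAbs(cv2.resize(t[170:320,240:440],(800,600),interpolation=cv2.INTER_CUBIC),alpha=1.5))
t=read_camera("scene");cv2.imwrite("pics/p_sc.png",cv2.convertScaleAbs(cv2.resize(t[120:270,220:420],(800,600),interpolation=cv2.INTER_CUBIC),alpha=1.5))
E
```

```text
28.9583
61.687254898482166 [-0.4  0.7 -2. ] 36.0917 [537.67699906  60.99295591  91.99043167]
```

View pics/p_w.png

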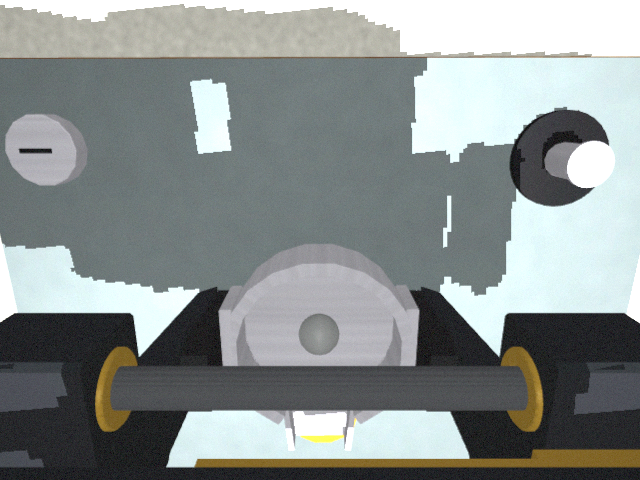

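View pics/p_top.png

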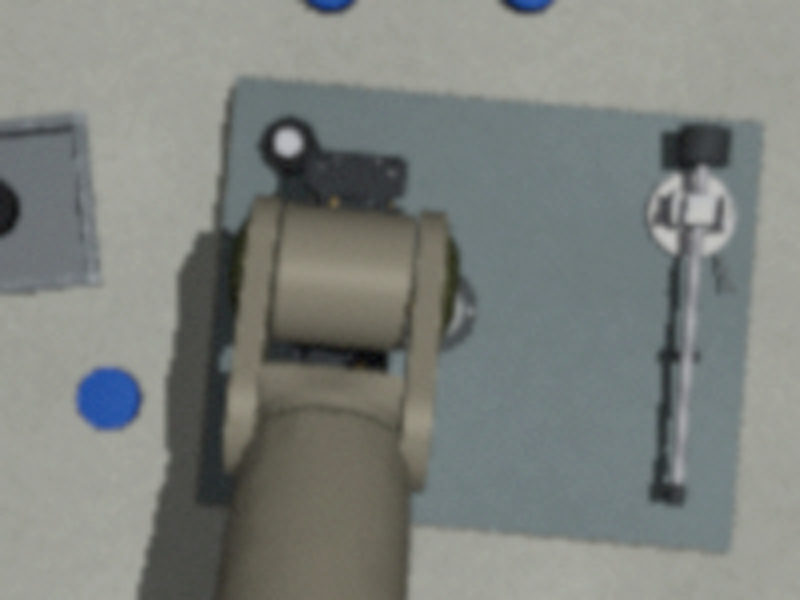

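View pics/p_sc.png

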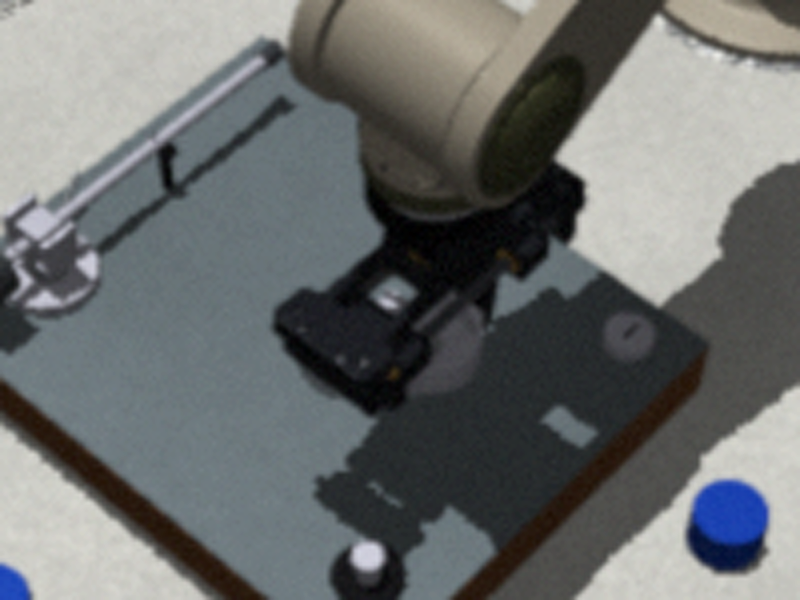

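```bash
python3 - <<'E'
from h import *
d=np.load("p.npz");m=dict(camera_matrix=d['K'],R=d['R'],t=d['t'])
th=-0.1;yt=np.array([-np.sin(th),np.cos(th)])
a=back((323,442),m,100);print(a.round(1),"well est",a[:2]+17*yt)
print("lip",back((319,450),m,137-4.3).round(1), "expected", np.array([537.7,61])-44*yt)
print("ball",back((319,334),m,136).round(1))
im=cv2.imread("pics/p_w.png")[380:470,240:400];cv2.imwrite("pics/p_z.png",cv2.resize(im,(800,450),interpolation=cv2.INTER_CUBIC))
a,b=back((60,57),m,66),back((580,57),m,66);print(a,b,np.arctan2(*(b-a)[[1,0]]), "dist to W along yt", (a[:2]-[531.5,-.7])@yt)
E
```

```text
[532.9 -15.  100. ] well est [534.60171307   1.95139566]
lip [533.6  11.  132.7] expected [533.30732967  17.21981673]
ball [538.6  62.  136. ]
[435.34840111 168.87154209  66.        ] [661.5135577  146.42242958  66.        ] -0.09893574642732196 dist to W along yt 159.12524805378456
```

View pics/p_z.png

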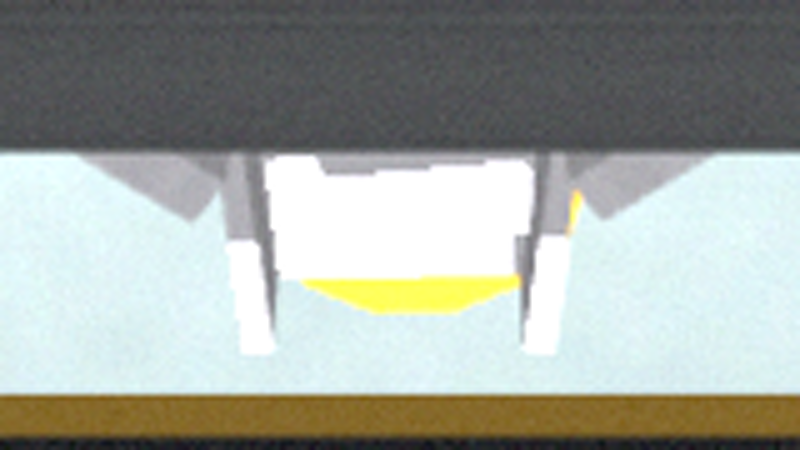

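View pics/p_both.png

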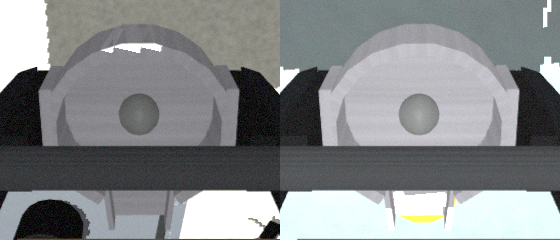

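Turn angle, level and ball are all good. The tube (brass arc at (323,440)) sits about 2 mm to the jaw-right of the lip, so I'll average that in. Final approach next.

```bash
python3 - <<'E'
from h import *
th=-0.1;yt=np.array([-np.sin(th),np.cos(th)]);W=np.array([533,0.6])
P=W+44*yt
bot.move_linear([*P,92],quat(th),rate=20)
bot.move_linear([*P,83],quat(th),rate=15)
bot.hold(1.0)
s=telemetry.observe();print(s['width'],np.round(s['ft_force'],1),s['clock'],s['position'],(Rn.from_quat(s['tcp_rot']).as_matrix()[:,0]).round(4))
m=camera_model("wrist");im=read_camera("wrist");cv2.imwrite("pics/q_w.png",cv2.convertScaleAbs(im,alpha=1.2))
for n in ("ball_mid","dish_mid"):
    for r in place_of(n,"wrist")[:1]: print(n,r['conf'],np.round(r['pixel']))
t=read_camera("scene");cv2.imwrite("pics/q_sc.png",cv2.convertScaleAbs(cv2.resize(t[150:350,250:500],(750,600),interpolation=cv2.INTER_CUBIC),alpha=1.8))
ms=camera_model("scene");print("well/lip px scene",(proj((533,.6,100),ms)-[250,150])*3,(proj((533,.6,124.7),ms)-[250,150])*3)
E
```

```text
61.435644981742904 [ 0.5  0.2 -2.3] 38.975 [537.3930137   44.38756906  83.00632466] [ 0. -0. -1.]
ball_mid 0.76 [319. 332.]
dish_mid 0.22 [318. 433.]
well/lip px scene [174.76029077 152.70984268] [174.3659722  134.32490787]
```

View pics/q_w.png

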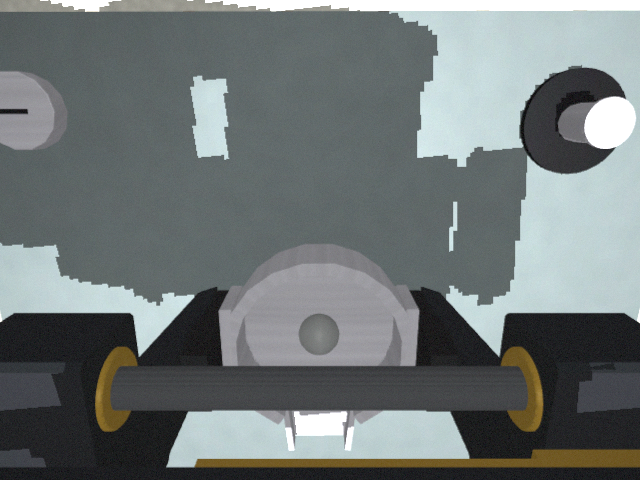

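View pics/q_sc.png

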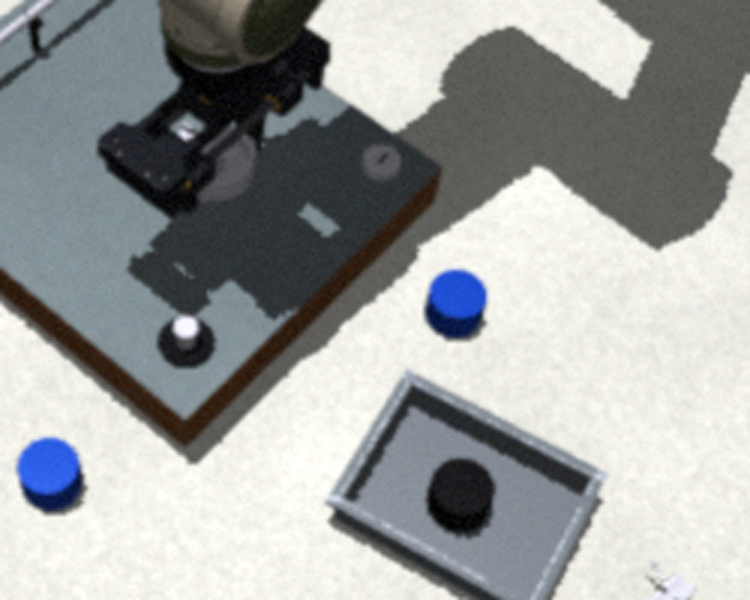

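The final view agrees with the target. The tube is hidden under the lip, the ball is centred at (319,333), the deck's left edge is parallel to the jaws, and the cap is upright in the tray. I'll hand in.

```bash
python3 - <<'E'
from h import *
s=telemetry.observe();print(s['clock'],np.abs(s['dq']).max());print(ticket.sign_off())
E
```

```text
39.175 0.0016017413708136641
the job is handed in; nothing more can be done
None
```

I moved the black dust cap into the tray, where it stands upright near the middle. The dish is now held level just left of the tube, its lip pointing at the tube. I handed the job in at 39.2 s of the 61 s allowed; the interface gave no verdict.

**Last checks:**
- **Arm and dish:** the arm was still, the tool vertical, and the grip width 61–62 mm on the 62 mm flats.
- **Ball:** it was centred in the dish.
- **Lip:** by calculation its tip is on the tube axis to within about 3 mm and about 25 mm above the mouth. It hides the tube's mouth in the last wrist picture, so I could not see this directly.
- **Cap:** it was upright in the tray in the last scene picture.

**What disagreed:**
- **First dish grasp missed:** the visible fingertips end about 27 mm short of the reported tool point, so the fingers closed over the dish's rim and pressed on it with about 5 N. The ball stayed in place. I found the offset by probing down with a force stop, then gripped lower and lifted the dish.
- **Cap grip:** the same offset means the cap was probably held only near its top edge; the width read 45.3 mm instead of 48 mm.
- **Wrist force:** it read −2.3 N vertically at the end, against about −1.4 N expected from the weight of the dish and ball. I saw no sign of contact.
- **Tube position:** the separate measurements differed by 2–3 mm, so I used their average.

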